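# Gauge the width of a clamped glue-up with a bench caliper

## Task

Gauge the width of the wood-and-resin blank that is clamped to the bench: lay the big caliper flat on the bench across the blank's free end, with the blank between its open jaws and at least 40 mm of both jaws alongside it, and let go. Then take hold of the caliper again by its thumb post and gently close the sliding jaw until it presses on the blank, so that both jaws end up touching its sides, square to it and not skewed. Leave the caliper lying there and do not disturb the clutter.

Things in the scene. Friction and masses are not known exactly. Their poses are not given: they have to be found in the camera images.
- blank: The blank: bar 160 mm long, 30 high, half wood, half blue resin, fixed to the bench. Origin on the bench under the free near end; +x runs to the clamped end, z up. Wood side: plane y = +30 mm. Resin side: y = -26 to -36 mm (width 56 to 66 mm, differs from blank to blank). Steel strap over the far end (x = 118 to 150 mm, feet out to y = 75 mm either side, up to 56 mm high).
- blank_side (a point): Point on the resin side (the -y side) of the blank, 30 mm from its free end and 15 mm above the bench. Axes as the blank's.
- caliper: The loose caliper, lying flat, about 0.6 kg, plain steel with a dark wooden handle. Its beam (22 mm wide, 14 high) runs along its y axis from y = +26 to -150 mm. Origin under the beam's centre line below the handle; +x is the way both jaws point (tips at x = +90 mm), z up.
- handle (a point): Grip point of the wooden handle that stands on the beam: a block 22 mm (caliper x) by 36 mm (caliper y), from 14 to 80 mm above the caliper's underside. The point is on its axis 60 mm above the underside. Axes as the caliper's.
- fixed_jaw: The fixed jaw, one piece with the caliper: 18 mm thick (caliper y = +8 to +26 mm), 24 mm high, x = -12 to +90 mm. Same origin and axes as the caliper.
- fixed_face (a point): Point on the fixed jaw's flat inner face (which looks to caliper -y and goes against the wood side of the blank): caliper x = 58, y = 8, z = 12 mm.
- sliding_jaw: Sliding jaw, rides the beam on the -y side of the fixed jaw: carriage 40 (x) by 36 (y) mm, 30 high, with a jaw 14 thick, 24 high, to x = 90. Origin on the beam line under the thumb post; axes as the caliper's. About 1.5 N of friction; stays where left. Jaws 83 to 98 mm apart at the start; closes towards caliper +y, down to 38 mm apart.
- sliding_face (a point): Point on the sliding jaw's flat inner face (looks to caliper +y): x = 58, y = 18 mm from the thumb post's axis, 12 mm above the bench.
- thumb_post (a point): Thumb post on the sliding jaw's carriage: a plain steel upright pin 22 mm in diameter, from 30 to 78 mm above the bench. The point is on its axis 60 mm above the bench.
- tub: Clutter: clear plastic tub, 72 mm across, 85 mm high; origin under its centre.
- stir_stick: Clutter: wooden stirring stick 150 x 28 x 7 mm; origin under its centre.
- wedge: Clutter: wooden block 40 x 70 x 25 mm; origin under its centre.
- offcut: Clutter: wood offcut 120 x 70 x 35 mm; origin under its centre.
- resin_jar: Clutter: amber jar, 72 mm across, 100 mm high; origin under its centre.
- spatula: Clutter: spatula 190 mm long; lying flat; origin under its middle.
Mind the look-alikes: they are no part of the job. What is shaped like the caliper but purple is not meant.

How it is judged:
By the outcome, as a careful person would: the job done as asked, in the order asked, and still so for the second after the job is handed in, with the robot touching nothing.
It also fails if it takes over 51 s, if anything falls off the work surface, if the arm or the gripper's body presses on something with over 40 N, if the wrist force passes 120 N, or if a joint passes its speed limit or range.

## Robot

A 6-joint arm with a two-finger parallel gripper is mounted at the origin on the work surface. World frame = base frame: x ahead of the robot, y to its left, z up, the work surface at z = 0. Lengths are in m, angles in rad, forces in N, time in s.
With the tool pointing down it reaches from about 0.3 to 0.75 m from the base axis. Payload 8.5 kg.
Tool frame: the origin (TCP) lies midway between the tips of the shut fingers; the grasp point (between the pads) lies 19 mm behind it; x points along the fingers, y is the direction in which the jaws open and shut, and the axes are right-handed (so a half turn about x gives the same grasp; the last joint's range is limited). The gripper opens to 88 mm and grips with 3 to 60 N. Pads are 18 mm wide; open, the fingers measure 123 mm over their backs; the gripper's body (75 mm by 187 mm) begins 45 mm behind the grasp point.
Start: joints at [1.133, 0.381, 1.297, -0, 1.464, -0.215], TCP at [0.122, 0.536, 0.239] pointing down, gripper open.
Joint ranges: [-3.11, 3.11], [-0.89, 2.33], [0.22, 2.48], [-1.42, 4.56], [0.17, 2.85], [-2.88, 2.88]. Speed limits (rad/s): [2.39, 2.39, 3.14, 3.14, 3.14, 3.14].

## Interface

Orientations are given as a 3x3 rotation matrix whose columns are the frame's x, y, z axes.
In Python, from workcell import r gives the robot as it stands.
- The arm moves only by the tool servo_tool, never from a script. Its argument "targets" is a list of rows, each an object of numbers: "claw": the opening, from -1 (shut) to 1 (fully open); "x", "y", "z": the shift along the tool's x, y, z in units of 25 mm (1.0 is 25 mm); "ax", "ay", "az": the turn, a rotation vector about the tool's x, y, z in units of 6 degrees (1.0 is 6 degrees). In form: [{"claw": .., "x": .., "y": .., "z": .., "ax": .., "ay": .., "az": ..}, ...]. A call has 1 to 8 rows; each row shifts and turns the commanded pose from where the row before left it, along the tool's axes as they then stand; what a row does not reach is not made up. A row lasts 1/12 s, in which the tool goes at most 41.7 mm and 7.16 degrees, less where a joint would pass 70% of its speed; a pose out of reach is approached as far as the arm can. A call is refused whole if a number of a shift passes 1 or a number of a turn 1, either way. A call with a gripper value outside its range is refused whole. The fingers move at their own pace and stop on an object; "grip_force" is the grip in N (left out, the last holds). Time passes only in rows, so rows that do not move let the fingers close. It gives the time, the measured TCP pose, the force and the opening at its end, in the units of the state.
- r.read_state(): the state, without advancing time (a new reading comes with each control period).
- r.read_camera(name): name is "side" or "top"; returns (picture, depth): 384x512x3 uint8, red, green, blue; 384x512 float32, m along the optical axis (not along the pixel's ray), 0 where there is no reading.
- r.camera_info(name): a dict with "mtx" (3x3 intrinsics, pixels), "k1" (the pictures are not rectified: a ray, as slopes to the right and down, at radius r is drawn at 1 + k1 r^2 times it, then the intrinsics apply), "R" (3x3) and "t" (3): a world point X has camera coordinates R X + t. Camera axes: x right, y down, z forward; pixel columns grow to the right and rows downward; lengths in m; the calibration is good to about 2 mm. A picture is of the moment at which its call begins. camera_info takes no time and is no camera call.
- r.close_job(): hands the job in, once; it reports no verdict.
The state is a dict: "clock": time; "joint_positions": joint angles; "qvel": joint speeds; "effort": joint torques, N m; "tcp_pos": TCP position; "orientation": TCP orientation; "ft_force": force on the tool from outside, world axes, zero at the start; "wrist_torque": the same for the moment, N m; "opening": finger opening in m.
Only numpy, scipy, OpenCV 4.12 (cv2) and the standard library are available. Lean on these libraries where they do the work, as an engineer would, in place of code of your own. Each camera call takes 0.05 s, during which the arm holds its last target. There are 200 camera calls.

## Working session

There is one attempt and no reset: what is moved stays moved. The work goes in short steps, Python scripts to look and compute and a tool call to move; the robot and the scene stay as the last step left them, time stands still between calls to the robot, and variables do not carry over. Pictures are saved under pics/ and viewed, about 8 in all and at most 12, crops included, and the job is handed in when it is done.

Besides the shell and the picture viewer there is one more tool, called after "Call:" by a JSON object that holds its "op" and its "data", one argument or row to a line. servo_tool: Moves the arm, as the interface text tells. Its arguments: {"type":"object","properties":{"targets":{"type":"array"},"grip_force":{"type":"number"}},"required":["targets"]}

```bash
mkdir -p pics; ls; cat > h.py <<'E'
import numpy as np, cv2
from workcell import r
def take(n):
    im,d=r.read_camera(n); np.savez(f'pics/{n}.npz',im=im,d=d); return im,d
def world(n,d):
    c=r.camera_info(n); K=np.array(c['mtx']);k1=c['k1'];R=np.array(c['R']);t=np.array(c['t'])
    h,w=d.shape;u,v=np.meshgrid(np.arange(w),np.arange(h))
    p=np.stack([u,v],-1).reshape(-1,1,2).astype(float)
    q=cv2.undistortPoints(p,K,np.array([k1,0,0,0.])).reshape(h,w,2)
    P=np.dstack([q*d[...,None],d]); return (P-t)@R
def pix(n,X):
    c=r.camera_info(n);R=np.array(c['R']);rv,_=cv2.Rodrigues(R)
    return cv2.projectPoints(np.array(X,float).reshape(-1,3),rv,np.array(c['t'],float),np.array(c['mtx'],float),np.array([c['k1'],0,0,0.]))[0].reshape(-1,2)
E
python3 - <<'E'
from h import *
s=r.read_state();print(s)
for n in('top','side'):
    im,d=take(n);c=r.camera_info(n);print(n,c)
    cv2.imwrite(f'pics/{n}0.png',cv2.resize(im[...,::-1],(800,600)))
E
```

```text
pics
{'clock': 0.0, 'joint_positions': array([ 1.13266922e+00,  3.81198857e-01,  1.29825848e+00,  3.00735900e-05,
        1.46359806e+00, -2.15240423e-01]), 'qvel': array([-6.01177010e-04, -1.69053904e-03,  1.21407945e-03,  1.05236750e-03,
        8.81519745e-05, -3.06897280e-04]), 'effort': array([-1.24858860e-03, -4.37916040e+01, -2.24555504e+01,  7.12680956e-02,
        3.52174044e-02, -1.72856958e-04]), 'tcp_pos': array([0.12141661, 0.53614408, 0.23813701]), 'orientation': array([[-6.47636521e-04,  2.21048512e-01,  9.75262598e-01],
       [-1.31189740e-03,  9.75261776e-01, -2.21049197e-01],
       [-9.99998930e-01, -1.42260400e-03, -3.41622177e-04]]), 'ft_force': array([0.35276559, 0.1711723 , 0.05921118]), 'wrist_torque': array([ 0.02174747, -0.02850395,  0.00743472]), 'opening': 0.0877684002232168}
top {'mtx': array([[461.81676792,   0.        , 254.26359992],
       [  0.        , 461.81676792, 190.05773348],
       [  0.        ,   0.        ,   1.        ]]), 'k1': -0.08797455329283299, 'R': array([[-0.00589528, -0.99997707, -0.00333278],
       [-0.98793298,  0.00634005, -0.15475217],
       [ 0.15476975,  0.00238026, -0.9879477 ]]), 't': array([-0.00516508,  0.47462227,  1.43752641])}
side {'mtx': array([[368.62456078,   0.        , 255.56213243],
       [  0.        , 368.62456078, 187.19395113],
       [  0.        ,   0.        ,   1.        ]]), 'k1': 0.025434609201364138, 'R': array([[ 0.92919907, -0.36941169,  0.01113973],
       [-0.23073046, -0.60338623, -0.76334037],
       [ 0.28870842,  0.70672488, -0.64590045]]), 't': array([-0.48518671,  0.13523276,  1.04147766])}
```

View pics/top0.png

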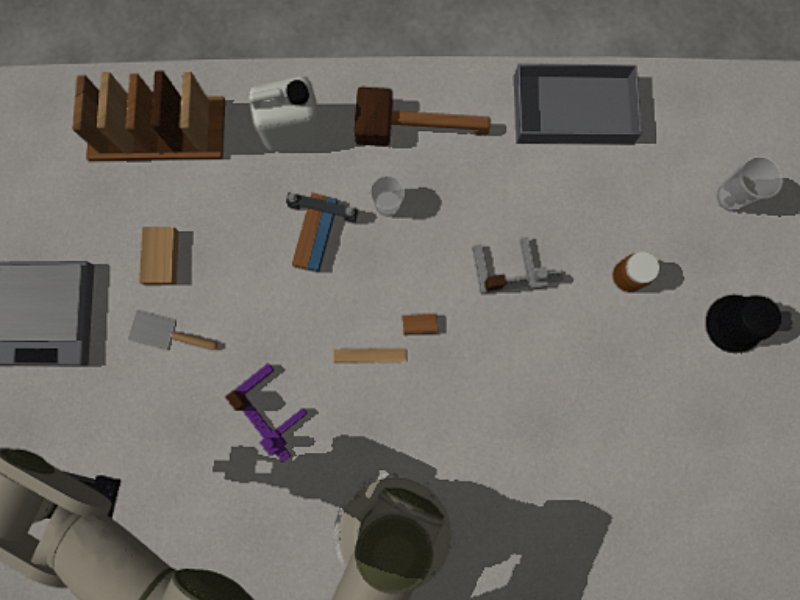

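View pics/side0.png

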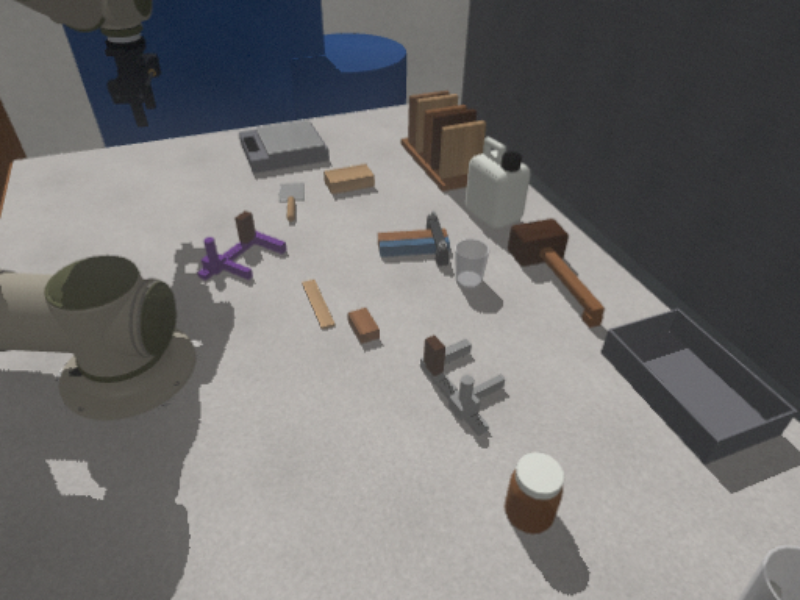

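The top view shows the steel caliper with its wooden handle at (515,268) and the purple look-alike at (265,410). The steel one fits "plain steel, dark wooden handle". The blank is at (318,235), with its wood side to image left and the tub at (388,195). I'll confirm with a crop and measure.

```bash
python3 - <<'E'
from h import *
z=np.load('pics/top.npz');im=z['im'];W=world('top',z['d'])
a=cv2.resize(im[100:200,170:380][...,::-1],None,fx=3.8,fy=3.8,interpolation=cv2.INTER_CUBIC);cv2.imwrite('pics/crop1.png',a)
s=.64
def box(u0,v0,u1,v1):
    sl=np.s_[int(v0*s):int(v1*s),int(u0*s):int(u1*s)];return W[sl].reshape(-1,3),im[sl].reshape(-1,3).astype(int)
for nm,b in dict(cal=(465,230,580,300),blank=(285,185,362,275),tub=(365,170,405,220),jar=(605,245,665,295),wedge=(400,310,442,336),stick=(330,345,410,365),bench=(420,220,465,300)).items():
    P,C=box(*b);m=P[:,2]>.012 if nm!='stick' else P[:,2]>.004
    print(nm,len(P),m.sum(),'med',np.median(P[m],0).round(4) if m.any() else '', 'zpct',np.percentile(P[:,2],[1,5,50,95,99]).round(4), 'rng',P[m].min(0).round(3) if m.any() else '',P[m].max(0).round(3)if m.any() else '')
zs=np.load('pics/side.npz');Ws=world('side',zs['d'])
sel=Ws[(Ws[...,2]<.15)&(Ws[...,0]>.3)&(Ws[...,0]<.9)&(abs(Ws[...,1])<.5)]
print(len(sel),np.percentile(sel[:,2],[1,25,50]))
E
```

```text
cal 3330 621 med [ 0.5139 -0.2446  0.0245] zpct [-0.0089 -0.0065 -0.0003  0.0412  0.0805] rng [ 0.246 -0.351  0.012] [ 0.601 -0.012  1.494]
blank 2842 1110 med [0.6354 0.1643 0.0301] zpct [-0.0084 -0.0058  0.0019  0.0417  0.0517] rng [ 0.246 -0.012  0.012] [0.7   0.224 1.494]
tub 832 315 med [0.7006 0.0112 0.0603] zpct [-0.0077 -0.0054  0.0034  0.083   0.087 ] rng [ 0.246 -0.021  0.012] [0.719 0.045 1.494]
jar 1216 558 med [ 0.5163 -0.4851  0.0957] zpct [-0.0081 -0.0059  0.0037  0.1016  0.1052] rng [ 0.246 -0.529  0.012] [ 0.558 -0.012  1.494]
wedge 442 280 med [ 0.421  -0.0549  0.0236] zpct [-0.0066 -0.0041  0.021   0.0277  0.0295] rng [ 0.399 -0.087  0.012] [ 0.442 -0.02   0.031]
stick 663 298 med [0.3589 0.0499 0.0066] zpct [-0.0074 -0.0048  0.0034  0.0098  0.0123] rng [ 0.246 -0.023  0.004] [0.382 0.132 1.494]
bench 1508 10 med [ 0.2464 -0.0116  1.4936] zpct [-0.0089 -0.0068 -0.0013  0.0045  0.0075] rng [ 0.246 -0.096  0.012] [ 0.554 -0.012  1.494]
44759 [-0.00521595 -0.00214601 -0.0007822 ]
```

View pics/crop1.png

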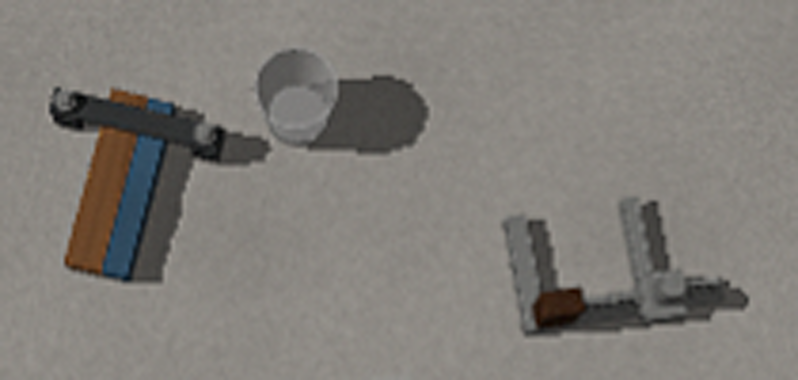

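```bash
cat >> h.py <<'E'
from scipy.optimize import least_squares
def sdb(P,lo,hi):
    c=(np.array(lo)+hi)/2;q=abs(P-c)-(np.array(hi)-lo)/2
    return np.linalg.norm(np.maximum(q,0),axis=1)+np.minimum(q.max(1),0)
def loc(P,x,y,a):
    c,s=np.cos(a),np.sin(a);d=P-[x,y,0];return np.c_[c*d[:,0]+s*d[:,1],-s*d[:,0]+c*d[:,1],d[:,2]]
def calsd(P,p):
    L=loc(P,*p[:3]);s=p[3]
    q=np.c_[np.hypot(L[:,0],L[:,1]-s)-.011,abs(L[:,2]-.054)-.024]
    cy=np.linalg.norm(np.maximum(q,0),axis=1)+np.minimum(q.max(1),0)
    B=[((-.011,-.15,0),(.011,.026,.014)),((-.011,-.018,.014),(.011,.018,.08)),((-.012,.008,0),(.09,.026,.024)),
       ((-.02,s-.018,0),(.02,s+.018,.03)),((0,s+.004,0),(.09,s+.018,.024))]
    return np.min([sdb(P_,*b) for P_ in [L] for b in B]+[cy],axis=0)
def blsd(P,p):
    return sdb(loc(P,*p[:3]),(0,-p[3],0),(.2,.03,.03))
def cloud(n,z,zmin=.009,zmax=.095,x=(.3,.8),y=(-.45,.4)):
    W=world(n,z['d']);m=(z['d']>0)&(W[...,2]>zmin)&(W[...,2]<zmax)&(W[...,0]>x[0])&(W[...,0]<x[1])&(W[...,1]>y[0])&(W[...,1]<y[1])
    return W[m]
def fit(sd,P,p0):
    f=least_squares(lambda p:sd(P,p),p0,loss='soft_l1',f_scale=.003,x_scale=[.01,.01,.05,.01],diff_step=1e-4);return f.x,np.sqrt(np.mean(sd(P,f.x)**2))
E
python3 - <<'E'
from h import *
zt=np.load('pics/top.npz');zs=np.load('pics/side.npz')
for k in('top','side','both'):
    ns=('top','side') if k=='both' else (k,)
    P=np.vstack([cloud(n,np.load(f'pics/{n}.npz'),x=(.44,.62),y=(-.36,-.1)) for n in ns])
    print(k,len(P),'cal',*fit(calsd,P,[.5,-.19,.1,-.1]))
    P=np.vstack([cloud(n,np.load(f'pics/{n}.npz'),x=(.48,.72),y=(.05,.28)) for n in ns])
    x=np.array([.535,.17,-.25,.031])
    for _ in range(4):
        L=loc(P,*x[:3]);m=(L[:,0]<.108)&(L[:,0]>-.02)&(abs(L[:,1])<.055)&(L[:,2]<.04);x,e=fit(blsd,P[m],x)
    print(k,m.sum(),'blank',x,e)
E
```

```text
top 674 cal [ 0.50091054 -0.20672398  0.15292694 -0.09464484] 0.0048305051819811755
top 606 blank [ 0.53907285  0.18011408 -0.24989905  0.02216112] 0.0031416409375505513
side 1148 cal [ 0.50314486 -0.20868461  0.15526203 -0.09427853] 0.0014044838332307995
side 408 blank [ 0.54158365  0.17629039 -0.24428829  0.02202865] 0.00269565771437971
both 1822 cal [ 0.50266145 -0.20828289  0.15444301 -0.09421624] 0.003235200505808818
both 1005 blank [ 0.53948209  0.17947174 -0.25162818  0.02350057] 0.0030276528750014966
```

```bash
cat >> h.py <<'E'
def ray(n,uv,z):
    c=r.camera_info(n);R=np.array(c['R']);C=-R.T@np.array(c['t'])
    q=cv2.undistortPoints(np.array(uv,float).reshape(-1,1,2),np.array(c['mtx']),np.array([c['k1'],0,0,0.])).reshape(-1,2)
    D=np.c_[q,np.ones(len(q))]@R;return C+D*((z-C[2])/D[:,2])[:,None]
def edges(im,n='top',s=6,box=(185,115,235,178)):
    u0,v0,u1,v1=box;A=cv2.resize(im[v0:v1,u0:u1],None,fx=s,fy=s,interpolation=cv2.INTER_CUBIC).astype(int)
    R_,G,B=A[...,0],A[...,1],A[...,2]
    f=lambda m:ray(n,(np.argwhere(m)[:,::-1]+.5)/s-.5+[u0,v0],.03)
    return f(R_-B>25),f(B-R_>20)
E
python3 - <<'E'
from h import *
im=np.load('pics/top.npz')['im']
wd,bl=edges(im)
for a in(-.24,-.25,-.26):
  for nm,P in(('wood',wd),('blue',bl)):
    L=loc(P,.5395,.1795,a)
    print(a,nm,len(L),'xmin',np.percentile(L[:,0],[.2,1]).round(4))
    for x0 in(.015,.035,.055,.075,.095):
        m=abs(L[:,0]-x0)<.008
        if m.any():print('   ',x0,np.percentile(L[m,1],[1,99]).round(4))
E
```

```text
-0.24 wood 15202 xmin [-0.0027 -0.0015]
    0.015 [0.0009 0.0336]
    0.035 [0.0007 0.0336]
    0.055 [0.0007 0.0334]
    0.075 [0.0005 0.0333]
    0.095 [0.0004 0.0331]
-0.24 blue 10356 xmin [-0.0021 -0.0008]
    0.015 [-0.0237 -0.001 ]
    0.035 [-0.0239 -0.0012]
    0.055 [-0.0238 -0.0014]
    0.075 [-0.0242 -0.0015]
    0.095 [-0.0244 -0.0016]
-0.25 wood 15202 xmin [-0.0028 -0.0016]
    0.015 [0.001  0.0338]
    0.035 [0.0011 0.0339]
    0.055 [0.0012 0.034 ]
    0.075 [0.0013 0.034 ]
    0.095 [0.0014 0.0341]
-0.25 blue 10356 xmin [-0.0019 -0.0007]
    0.015 [-0.0236 -0.0008]
    0.035 [-0.0235 -0.0009]
    0.055 [-0.0232 -0.0008]
    0.075 [-0.0234 -0.0007]
    0.095 [-0.0234 -0.0007]
-0.26 wood 15202 xmin [-0.0029 -0.0018]
    0.015 [0.0012 0.0339]
    0.035 [0.0014 0.0343]
    0.055 [0.0017 0.0345]
    0.075 [0.002  0.0348]
    0.095 [0.0023 0.035 ]
-0.26 blue 10356 xmin [-0.0018 -0.0005]
    0.015 [-0.0234 -0.0007]
    0.035 [-0.0233 -0.0005]
    0.055 [-0.0227 -0.0003]
    0.075 [-0.0226  0.    ]
    0.095 [-0.0225  0.0003]
```

Call:
{"op": "servo_tool", "data": {
  "targets": [
    {"claw":1,"y":-1,"z":0.9},
    {"claw":1,"y":-1,"z":0.9},
    {"claw":1,"y":-1,"z":0.9},
    {"claw":1,"y":-1,"z":0.9},
    {"claw":1,"y":-1,"z":0.9},
    {"claw":1,"y":-1,"z":0.9},
    {"claw":1,"y":-1,"z":0.9},
    {"claw":1,"y":-1,"z":0.9}
  ]
}}

```text
validation failed for argument at $.ta...
```

Call:
{"op": "servo_tool", "data": {
  "targets": [
    {"claw":1,"x":0,"y":-0.8,"z":1,"ax":0,"ay":0,"az":0},
    {"claw":1,"x":0,"y":-0.8,"z":1,"ax":0,"ay":0,"az":0},
    {"claw":1,"x":0,"y":-0.8,"z":1,"ax":0,"ay":0,"az":0},
    {"claw":1,"x":0,"y":-0.8,"z":1,"ax":0,"ay":0,"az":0},
    {"claw":1,"x":0,"y":-0.8,"z":1,"ax":0,"ay":0,"az":0},
    {"claw":1,"x":0,"y":-0.8,"z":1,"ax":0,"ay":0,"az":0},
    {"claw":1,"x":0,"y":-0.8,"z":1,"ax":0,"ay":0,"az":0},
    {"claw":1,"x":0,"y":-0.8,"z":1,"ax":0,"ay":0,"az":0}
  ]
}}

```text
clock: 0.77
tcp_pos: [0.2817, 0.3347, 0.2386]
orientation: [[-0.0, 0.221, 0.975], [-0.0, 0.975, -0.221], [-1.0, -0.0, -0.0]]
ft_force: [-0.0, 0.5, -0.3]
opening: 0.0882
```

Call:
{"op": "servo_tool", "data": {
  "targets": [
    {"claw":1,"x":0,"y":-1,"z":0.7,"ax":0,"ay":0,"az":0},
    {"claw":1,"x":0,"y":-1,"z":0.7,"ax":0,"ay":0,"az":0},
    {"claw":1,"x":0,"y":-1,"z":0.7,"ax":0,"ay":0,"az":0},
    {"claw":1,"x":0,"y":-1,"z":0.7,"ax":0,"ay":0,"az":0},
    {"claw":1,"x":0,"y":-1,"z":0.7,"ax":0,"ay":0,"az":0},
    {"claw":1,"x":0,"y":-1,"z":0.7,"ax":0,"ay":0,"az":0},
    {"claw":1,"x":0,"y":-1,"z":0.7,"ax":0,"ay":0,"az":0},
    {"claw":1,"x":0,"y":-1,"z":0.7,"ax":0,"ay":0,"az":0}
  ]
}}

```text
clock: 1.43
tcp_pos: [0.3737, 0.1087, 0.2387]
orientation: [[-0.0, 0.221, 0.975], [0.0, 0.975, -0.221], [-1.0, 0.0, -0.0]]
ft_force: [0.1, -1.7, 0.4]
opening: 0.0884
```

Call:
{"op": "servo_tool", "data": {
  "targets": [
    {"claw":1,"x":0,"y":-1,"z":0.7,"ax":0,"ay":0,"az":0},
    {"claw":1,"x":0,"y":-1,"z":0.7,"ax":0,"ay":0,"az":0},
    {"claw":1,"x":0,"y":-1,"z":0.7,"ax":0,"ay":0,"az":0},
    {"claw":1,"x":0,"y":-1,"z":0.7,"ax":0,"ay":0,"az":0},
    {"claw":1,"x":0,"y":-1,"z":0.7,"ax":0,"ay":0,"az":0},
    {"claw":1,"x":0,"y":-1,"z":0.7,"ax":0,"ay":0,"az":0},
    {"claw":1,"x":0,"y":-1,"z":0.7,"ax":0,"ay":0,"az":0},
    {"claw":1,"x":0,"y":-1,"z":0.7,"ax":0,"ay":0,"az":0}
  ]
}}

```text
clock: 2.1
tcp_pos: [0.4661, -0.1173, 0.2385]
orientation: [[-0.001, 0.221, 0.975], [0.0, 0.975, -0.221], [-1.0, 0.0, -0.001]]
ft_force: [0.8, 0.8, -0.4]
opening: 0.0881
```

Call:
{"op": "servo_tool", "data": {
  "targets": [
    {"claw":1,"x":0,"y":-1,"z":0.6,"ax":0,"ay":0,"az":0},
    {"claw":1,"x":0,"y":-1,"z":0.6,"ax":0,"ay":0,"az":0},
    {"claw":1,"x":0,"y":-1,"z":0.6,"ax":0,"ay":0,"az":0},
    {"claw":1,"x":0.5,"y":0,"z":0.2,"ax":-1,"ay":0,"az":0},
    {"claw":1,"x":0.5,"y":0,"z":0,"ax":-1,"ay":0,"az":0},
    {"claw":1,"x":0.5,"y":0,"z":0,"ax":-1,"ay":0,"az":0},
    {"claw":1,"x":0.5,"y":0,"z":0,"ax":-0.6,"ay":0,"az":0},
    {"claw":1,"x":0,"y":0,"z":0,"ax":0,"ay":0,"az":0}
  ]
}}

```text
clock: 2.77
tcp_pos: [0.4972, -0.1995, 0.1863]
orientation: [[-0.004, -0.156, 0.988], [0.003, 0.988, 0.156], [-1.0, 0.003, -0.004]]
ft_force: [0.6, -0.4, -0.3]
opening: 0.0879
```

Call:
{"op": "servo_tool", "data": {
  "targets": [
    {"claw":1,"x":0.8,"y":-0.37,"z":0.16,"ax":0,"ay":0,"az":0},
    {"claw":1,"x":0.9,"y":0,"z":0,"ax":0,"ay":0,"az":0},
    {"claw":1,"x":0.9,"y":0,"z":0,"ax":0,"ay":0,"az":0},
    {"claw":1,"x":0.9,"y":0,"z":0,"ax":0,"ay":0,"az":0},
    {"claw":1,"x":0.9,"y":0,"z":0,"ax":0,"ay":0,"az":0},
    {"claw":1,"x":0.8,"y":0,"z":0,"ax":0,"ay":0,"az":0},
    {"claw":1,"x":0.6,"y":0,"z":0,"ax":0,"ay":0,"az":0},
    {"claw":1,"x":0,"y":0,"z":0,"ax":0,"ay":0,"az":0}
  ]
}}

```text
clock: 3.43
tcp_pos: [0.5026, -0.2079, 0.0416]
orientation: [[-0.004, -0.151, 0.988], [0.003, 0.988, 0.151], [-1.0, 0.003, -0.003]]
ft_force: [0.2, 0.4, -0.2]
opening: 0.0878
```

Call:
{"op": "servo_tool", "data": {
  "targets": [
    {"claw":-0.1,"x":0,"y":0,"z":0,"ax":0,"ay":0,"az":0},
    {"claw":-0.4,"x":0,"y":0,"z":0,"ax":0,"ay":0,"az":0},
    {"claw":-0.6,"x":0,"y":0,"z":0,"ax":0,"ay":0,"az":0},
    {"claw":-1,"x":0,"y":0,"z":0,"ax":0,"ay":0,"az":0},
    {"claw":-1,"x":0,"y":0,"z":0,"ax":0,"ay":0,"az":0},
    {"claw":-1,"x":0,"y":0,"z":0,"ax":0,"ay":0,"az":0},
    {"claw":-1,"x":0,"y":0,"z":0,"ax":0,"ay":0,"az":0},
    {"claw":-1,"x":0,"y":0,"z":0,"ax":0,"ay":0,"az":0}
  ],
  "grip_force": 50
}}

```text
clock: 4.1
tcp_pos: [0.5034, -0.2083, 0.0439]
orientation: [[-0.0, -0.153, 0.988], [0.0, 0.988, 0.153], [-1.0, 0.0, -0.0]]
ft_force: [-1.3, 8.4, 5.7]
opening: 0.0371
```

Call:
{"op": "servo_tool", "data": {
  "targets": [
    {"claw":-1,"x":-0.2,"y":0,"z":0,"ax":0,"ay":0,"az":0},
    {"claw":-1,"x":-0.3,"y":0,"z":0,"ax":0,"ay":0,"az":0},
    {"claw":-1,"x":-0.4,"y":0,"z":0,"ax":0,"ay":0,"az":0},
    {"claw":-1,"x":-0.5,"y":0,"z":0,"ax":0,"ay":0,"az":0},
    {"claw":-1,"x":-0.5,"y":0,"z":0,"ax":0,"ay":0,"az":0},
    {"claw":-1,"x":-0.4,"y":0,"z":0,"ax":0,"ay":0,"az":0},
    {"claw":-1,"x":-0.2,"y":0,"z":0,"ax":0,"ay":0,"az":0},
    {"claw":-1,"x":0,"y":0,"z":0,"ax":0,"ay":0,"az":0}
  ]
}}

```text
clock: 4.77
tcp_pos: [0.5038, -0.2088, 0.1075]
orientation: [[0.002, -0.154, 0.988], [-0.001, 0.988, 0.154], [-1.0, -0.002, 0.002]]
ft_force: [0.4, -0.3, -5.8]
opening: 0.0357
```

```bash
python3 - <<'E'
from h import *
s=r.read_state();print(s['wrist_torque'],s['ft_force'],s['tcp_pos'])
im,d=take('side')
cv2.imwrite('pics/lift.png',cv2.resize(im[160:300,220:370][...,::-1],None,fx=4,fy=4,interpolation=cv2.INTER_CUBIC))
E
```

```text
[ 0.20383924  0.07505018 -0.01745106] [ 0.38167287 -0.27469413 -5.84919735] [ 0.5038383  -0.20879609  0.1075292 ]
```

View pics/lift.png

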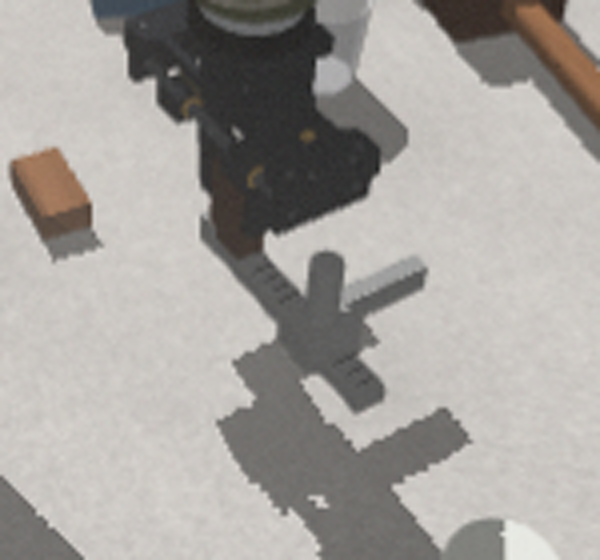

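Call:
{"op": "servo_tool", "data": {
  "targets": [
    {"claw":-1,"x":0,"y":0.4,"z":0.15,"ax":0,"ay":0,"az":0},
    {"claw":-1,"x":0,"y":0.7,"z":0.15,"ax":0,"ay":0,"az":0},
    {"claw":-1,"x":0,"y":0.8,"z":0.15,"ax":0,"ay":0,"az":0},
    {"claw":-1,"x":0,"y":0.8,"z":0.15,"ax":0,"ay":0,"az":0},
    {"claw":-1,"x":0,"y":0.8,"z":0.15,"ax":0,"ay":0,"az":0},
    {"claw":-1,"x":0,"y":0.8,"z":0.15,"ax":0,"ay":0,"az":0},
    {"claw":-1,"x":0,"y":0.8,"z":0.15,"ax":0,"ay":0,"az":0},
    {"claw":-1,"x":0,"y":0.8,"z":0.15,"ax":0,"ay":0,"az":0}
  ]
}}

```text
clock: 5.48
tcp_pos: [0.51, -0.0564, 0.1055]
orientation: [[-0.002, -0.154, 0.988], [0.001, 0.988, 0.154], [-1.0, 0.001, -0.001]]
ft_force: [-0.3, -0.2, -6.3]
opening: 0.0357
```

Call:
{"op": "servo_tool", "data": {
  "targets": [
    {"claw":-1,"x":0,"y":0.8,"z":0.15,"ax":0,"ay":0,"az":0},
    {"claw":-1,"x":0,"y":0.8,"z":0.15,"ax":0,"ay":0,"az":0},
    {"claw":-1,"x":0,"y":0.8,"z":0.15,"ax":0,"ay":0,"az":0},
    {"claw":-1,"x":0,"y":0.8,"z":0.15,"ax":0,"ay":0,"az":0},
    {"claw":-1,"x":0,"y":0.8,"z":0.15,"ax":0,"ay":0,"az":0},
    {"claw":-1,"x":0,"y":0.8,"z":0.15,"ax":0,"ay":0,"az":0},
    {"claw":-1,"x":0,"y":0.8,"z":0.15,"ax":0,"ay":0,"az":0},
    {"claw":-1,"x":0,"y":0.8,"z":0.15,"ax":0,"ay":0,"az":0}
  ]
}}

```text
clock: 6.15
tcp_pos: [0.5148, 0.1062, 0.1055]
orientation: [[-0.002, -0.154, 0.988], [0.0, 0.988, 0.154], [-1.0, 0.001, -0.002]]
ft_force: [-0.2, 0.1, -6.5]
opening: 0.0355
```

Call:
{"op": "servo_tool", "data": {
  "targets": [
    {"claw":-1,"x":0,"y":0.8,"z":0.15,"ax":0,"ay":0,"az":0},
    {"claw":-1,"x":0,"y":0.8,"z":0.15,"ax":0,"ay":0,"az":0},
    {"claw":-1,"x":0,"y":0.8,"z":0.15,"ax":0,"ay":0,"az":0},
    {"claw":-1,"x":0,"y":0.8,"z":0.15,"ax":0,"ay":0,"az":0},
    {"claw":-1,"x":0,"y":0.7,"z":0,"ax":0,"ay":0,"az":0},
    {"claw":-1,"x":0,"y":0.5,"z":0,"ax":0,"ay":0,"az":0},
    {"claw":-1,"x":0,"y":0.3,"z":0,"ax":0,"ay":0,"az":0},
    {"claw":-1,"x":0,"y":0,"z":0,"ax":0.3,"ay":0,"az":0}
  ]
}}

```text
clock: 6.82
tcp_pos: [0.5116, 0.2244, 0.1058]
orientation: [[-0.001, -0.124, 0.992], [0.0, 0.992, 0.124], [-1.0, 0.0, -0.001]]
ft_force: [-0.5, -0.5, -5.8]
opening: 0.036
```

Call:
{"op": "servo_tool", "data": {
  "targets": [
    {"claw":-1,"x":0,"y":0,"z":0,"ax":0.5,"ay":0,"az":0},
    {"claw":-1,"x":0,"y":0,"z":0,"ax":0.6,"ay":0,"az":0},
    {"claw":-1,"x":0,"y":0,"z":0,"ax":0.6,"ay":0,"az":0},
    {"claw":-1,"x":0,"y":0,"z":0,"ax":0.6,"ay":0,"az":0},
    {"claw":-1,"x":0,"y":0,"z":0,"ax":0.6,"ay":0,"az":0},
    {"claw":-1,"x":0,"y":0,"z":0,"ax":0.4,"ay":0,"az":0},
    {"claw":-1,"x":0,"y":0,"z":0,"ax":0.2,"ay":0,"az":0},
    {"claw":-1,"x":0,"y":0,"z":0,"ax":0,"ay":0,"az":0}
  ]
}}

```text
clock: 7.48
tcp_pos: [0.5122, 0.2227, 0.106]
orientation: [[-0.0, 0.242, 0.97], [-0.0, 0.97, -0.242], [-1.0, -0.0, -0.0]]
ft_force: [0.2, 0.1, -7.1]
opening: 0.0357
```

```bash
cat > look.py <<'E'
import sys
from h import *
im,d=take('top');a=im[90:215,150:310][...,::-1]
cv2.imwrite(f'pics/{sys.argv[1]}.png',cv2.resize(a,None,fx=4,fy=4,interpolation=cv2.INTER_CUBIC))
im,d=take('side');a=im[90:230,200:340][...,::-1]
cv2.imwrite(f'pics/{sys.argv[1]}s.png',cv2.resize(a,None,fx=4,fy=4,interpolation=cv2.INTER_CUBIC))
s=r.read_state();print(s['tcp_pos'],s['orientation'][:,1],s['ft_force'],s['wrist_torque'],s['clock'])
E
python3 look.py above
cd pics; python3 -c "
import cv2,numpy as np
a=cv2.imread('above.png');b=cv2.imread('aboves.png');h=400
cv2.imwrite('above2.png',np.hstack([cv2.resize(a,(440,344)),cv2.resize(b,(344,344))]))"
```

```text
[0.51226178 0.22282846 0.10614248] [ 2.40450171e-01  9.70661479e-01 -9.50361273e-05] [ 0.4884949   0.97470145 -6.96623393] [ 0.17114961  0.02547819 -0.02764304] 7.5833
```

View pics/above2.png

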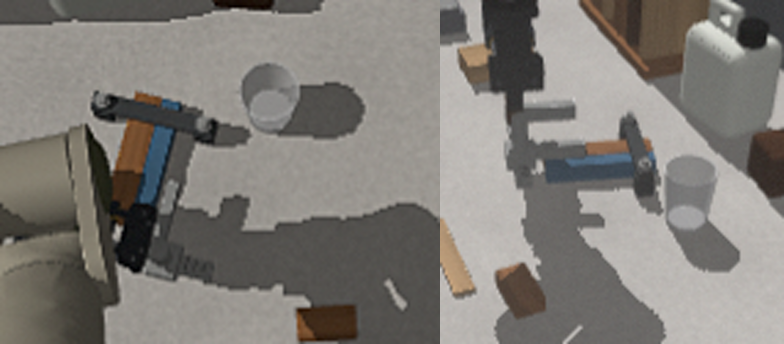

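```bash
python3 - <<'E'
from h import *
p=np.array([.5123,.2228,-.243,-.0942])
for h in(.058,.062,.066):
  P=np.vstack([cloud(n,np.load(f'pics/{n}.npz'),zmin=h+.002,zmax=h+.09,x=(.4,.75),y=(.05,.4)) for n in('top','side')])-[0,0,h]
  x=p.copy()
  for _ in range(3):
    L=loc(P,*x[:3]);m=(calsd(P,x)<.012)&((L[:,2]<.028)|(L[:,1]<-.07));x,e=fit(calsd,P[m],x)
  print(h,m.sum(),x,e)
  L=loc(P[m],*x[:3]);t=L[:,2]
  for nm,k in(('fixed tip',(L[:,1]>0)&(L[:,0]>.03)),('slid tip',(L[:,1]<-.06)&(L[:,0]>.03))):
    if k.any():print('  ',nm,k.sum(),np.percentile(t[k],[50,90]).round(4),np.percentile(L[k,1],[5,50,95]).round(4))
E
```

```text
0.058 986 [ 0.51059891  0.22116348 -0.2403292  -0.09421229] 0.0026555592396445477
   fixed tip 135 [0.0194 0.0259] [0.0048 0.0097 0.0245]
   slid tip 229 [0.0239 0.0283] [-0.0925 -0.0875 -0.0768]
0.062 967 [ 0.51144452  0.22138061 -0.24559885 -0.09435914] 0.0021462615699076215
   fixed tip 122 [0.0183 0.0221] [0.0047 0.0101 0.0244]
   slid tip 223 [0.0201 0.0243] [-0.0926 -0.0875 -0.0769]
0.066 904 [ 0.51209774  0.22141778 -0.24899535 -0.09436642] 0.003186362920422388
   fixed tip 104 [0.0154 0.0186] [0.0049 0.0104 0.0247]
   slid tip 200 [0.0168 0.0204] [-0.0925 -0.087  -0.0767]
```

Call:
{"op": "servo_tool", "data": {
  "targets": [
    {"claw":-1,"x":0.3,"y":0,"z":0,"ax":0,"ay":0,"az":0},
    {"claw":-1,"x":0.5,"y":0,"z":0,"ax":0,"ay":0,"az":0},
    {"claw":-1,"x":0.5,"y":0,"z":0,"ax":0,"ay":0,"az":0},
    {"claw":-1,"x":0.4,"y":0,"z":0,"ax":0,"ay":0,"az":0},
    {"claw":-1,"x":0.3,"y":0,"z":0,"ax":0,"ay":0,"az":0},
    {"claw":-1,"x":0.2,"y":0,"z":0,"ax":0,"ay":0,"az":0},
    {"claw":-1,"x":0.1,"y":0,"z":0,"ax":0,"ay":0,"az":0},
    {"claw":-1,"x":0,"y":0,"z":0,"ax":0,"ay":0,"az":0}
  ]
}}

```text
clock: 8.25
tcp_pos: [0.5123, 0.2229, 0.0484]
orientation: [[-0.001, 0.241, 0.97], [-0.0, 0.97, -0.241], [-1.0, -0.0, -0.0]]
ft_force: [-0.2, -0.6, -6.3]
opening: 0.0357
```

Call:
{"op": "servo_tool", "data": {
  "targets": [
    {"claw":-1,"x":0.05,"y":0,"z":0,"ax":0,"ay":0,"az":0},
    {"claw":-1,"x":0,"y":0,"z":0,"ax":0,"ay":0,"az":0}
  ]
}}

```text
clock: 8.42
tcp_pos: [0.5125, 0.223, 0.0478]
orientation: [[0.001, 0.241, 0.97], [0.0, 0.97, -0.241], [-1.0, 0.0, 0.001]]
ft_force: [-0.3, 0.7, -6.9]
opening: 0.0357
```

Call:
{"op": "servo_tool", "data": {
  "targets": [
    {"claw":-1,"x":0.08,"y":0,"z":0,"ax":0,"ay":0,"az":0},
    {"claw":-1,"x":0.0,"y":0,"z":0,"ax":0,"ay":0,"az":0}
  ]
}}

```text
clock: 8.58
tcp_pos: [0.5123, 0.2229, 0.0455]
orientation: [[0.0, 0.241, 0.97], [0.0, 0.97, -0.241], [-1.0, 0.0, 0.0]]
ft_force: [-0.3, 0.6, -7.1]
opening: 0.0353
```

Call:
{"op": "servo_tool", "data": {
  "targets": [
    {"claw":-1,"x":0.05,"y":0,"z":0,"ax":0,"ay":0,"az":0},
    {"claw":-1,"x":0.0,"y":0,"z":0,"ax":0,"ay":0,"az":0}
  ]
}}

```text
clock: 8.75
tcp_pos: [0.5123, 0.2229, 0.0442]
orientation: [[-0.0, 0.241, 0.97], [-0.0, 0.97, -0.241], [-1.0, -0.0, -0.0]]
ft_force: [0.3, 0.2, -6.6]
opening: 0.0353
```

Call:
{"op": "servo_tool", "data": {
  "targets": [
    {"claw":-1,"x":0.04,"y":0,"z":0,"ax":0,"ay":0,"az":0},
    {"claw":-1,"x":0.0,"y":-0.08,"z":0,"ax":0,"ay":0,"az":0},
    {"claw":-1,"x":0.0,"y":-0.08,"z":0,"ax":0,"ay":0,"az":0},
    {"claw":-1,"x":0.0,"y":0,"z":0,"ax":0,"ay":0,"az":0}
  ]
}}

```text
clock: 9.08
tcp_pos: [0.512, 0.2191, 0.0439]
orientation: [[0.002, 0.241, 0.97], [0.001, 0.97, -0.241], [-1.0, 0.001, 0.002]]
ft_force: [0.6, 3.1, 0.9]
opening: 0.0357
```

Call:
{"op": "servo_tool", "data": {
  "targets": [
    {"claw":-1,"x":0.0,"y":-0.04,"z":0,"ax":0,"ay":0,"az":0},
    {"claw":-1,"x":0.0,"y":0,"z":0,"ax":0,"ay":0,"az":0}
  ]
}}

```text
clock: 9.25
tcp_pos: [0.5118, 0.2184, 0.0439]
orientation: [[0.002, 0.241, 0.97], [0.001, 0.97, -0.241], [-1.0, 0.001, 0.002]]
ft_force: [0.3, 3.7, 1.6]
opening: 0.0354
```

Call:
{"op": "servo_tool", "data": {
  "targets": [
    {"claw":-1,"x":0.0,"y":-0.04,"z":0,"ax":0,"ay":0,"az":0},
    {"claw":-1,"x":0.0,"y":0,"z":0,"ax":0,"ay":0,"az":0}
  ]
}}

```text
clock: 9.42
tcp_pos: [0.5116, 0.2175, 0.0439]
orientation: [[0.002, 0.241, 0.97], [0.001, 0.97, -0.241], [-1.0, 0.001, 0.002]]
ft_force: [1.3, 5.2, 3.2]
opening: 0.0355
```

Call:
{"op": "servo_tool", "data": {
  "targets": [
    {"claw":-1,"x":-0.01,"y":-0.04,"z":0,"ax":0,"ay":0,"az":0},
    {"claw":-1,"x":0.0,"y":0,"z":0,"ax":0,"ay":0,"az":0}
  ]
}}

```text
clock: 9.58
tcp_pos: [0.5111, 0.2163, 0.0439]
orientation: [[0.002, 0.241, 0.97], [0.001, 0.97, -0.241], [-1.0, 0.001, 0.001]]
ft_force: [1.2, 4.1, 1.8]
opening: 0.0357
```

Call:
{"op": "servo_tool", "data": {
  "targets": [
    {"claw":-1,"x":0.0,"y":-0.03,"z":0,"ax":0,"ay":0,"az":0},
    {"claw":-1,"x":0.0,"y":0,"z":0,"ax":0,"ay":0,"az":0}
  ]
}}

```text
clock: 9.75
tcp_pos: [0.511, 0.2156, 0.0439]
orientation: [[0.002, 0.241, 0.97], [0.001, 0.97, -0.241], [-1.0, 0.001, 0.001]]
ft_force: [1.4, 5.5, 1.9]
opening: 0.0353
```

```bash
python3 - <<'E'
from h import *
s=r.read_state();print(s['wrist_torque'],s['ft_force'],s['tcp_pos'])
E
```

```text
[ 0.72829685 -0.22899021  0.1229961 ] [1.36223278 5.46677546 1.9306461 ] [0.51095973 0.21563906 0.04389502]
```

Call:
{"op": "servo_tool", "data": {
  "targets": [
    {"claw":-1,"x":0.0,"y":-0.03,"z":0,"ax":0,"ay":0,"az":0},
    {"claw":-1,"x":0.0,"y":0,"z":0,"ax":0,"ay":0,"az":0}
  ]
}}

```text
clock: 9.92
tcp_pos: [0.5108, 0.2149, 0.0439]
orientation: [[0.002, 0.241, 0.97], [0.001, 0.97, -0.241], [-1.0, 0.001, 0.001]]
ft_force: [2.4, 5.5, 2.4]
opening: 0.0357
```

Call:
{"op": "servo_tool", "data": {
  "targets": [
    {"claw":-1,"x":0.0,"y":-0.03,"z":0,"ax":0,"ay":0,"az":0},
    {"claw":-1,"x":0.0,"y":0,"z":0,"ax":0,"ay":0,"az":0}
  ]
}}

```text
clock: 10.08
tcp_pos: [0.5106, 0.2142, 0.0439]
orientation: [[0.001, 0.241, 0.97], [0.001, 0.97, -0.241], [-1.0, 0.001, 0.001]]
ft_force: [1.6, 5.0, 1.9]
opening: 0.0361
```

```bash
python3 look.py c1; cd pics; python3 -c "
import cv2,numpy as np
a=cv2.imread('c1.png');b=cv2.imread('c1s.png')
cv2.imwrite('c12.png',np.hstack([cv2.resize(a,(440,344)),cv2.resize(b,(344,344))]))"
```

```text
[0.51057545 0.21419782 0.04389533] [2.41351405e-01 9.70437342e-01 9.29555644e-04] [2.45884239 4.94959439 2.03655913] [ 0.85213136 -0.19241527  0.14042674] 10.1833
```

View pics/c12.png

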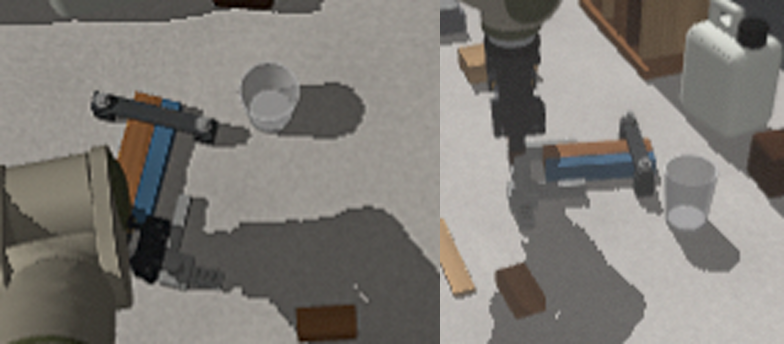

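Call:
{"op": "servo_tool", "data": {
  "targets": [
    {"claw":-1,"x":0.0,"y":-0.04,"z":0,"ax":0,"ay":0,"az":0},
    {"claw":-1,"x":0.0,"y":0,"z":0,"ax":0,"ay":0,"az":0}
  ]
}}

```text
clock: 10.35
tcp_pos: [0.5103, 0.2132, 0.0439]
orientation: [[0.001, 0.241, 0.97], [0.001, 0.97, -0.241], [-1.0, 0.001, 0.001]]
ft_force: [1.4, 4.5, 2.7]
opening: 0.0358
```

Call:
{"op": "servo_tool", "data": {
  "targets": [
    {"claw":-1,"x":0.0,"y":-0.04,"z":0,"ax":0,"ay":0,"az":0},
    {"claw":-1,"x":0.0,"y":0,"z":0,"ax":0,"ay":0,"az":0}
  ]
}}

```text
clock: 10.52
tcp_pos: [0.5101, 0.2123, 0.0439]
orientation: [[0.002, 0.241, 0.97], [0.001, 0.97, -0.241], [-1.0, 0.001, 0.001]]
ft_force: [2.0, 5.9, 1.0]
opening: 0.0354
```

```bash
python3 - <<'E'
from h import *
s=r.read_state();print(s['wrist_torque'],s['ft_force'],s['tcp_pos'])
E
```

```text
[ 0.85604281 -0.18601061  0.16214559] [1.99184342 5.94989333 0.97869987] [0.51011485 0.21234126 0.04390383]
```

Call:
{"op": "servo_tool", "data": {
  "targets": [
    {"claw":-1,"x":0.0,"y":-0.04,"z":0,"ax":0,"ay":0,"az":0},
    {"claw":-1,"x":0.0,"y":0,"z":0,"ax":0,"ay":0,"az":0}
  ]
}}

```text
clock: 10.68
tcp_pos: [0.5101, 0.2123, 0.0439]
orientation: [[0.003, 0.241, 0.97], [0.003, 0.97, -0.241], [-1.0, 0.003, 0.002]]
ft_force: [3.8, 12.1, 0.6]
opening: 0.036
```

Call:
{"op": "servo_tool", "data": {
  "targets": [
    {"claw":-1,"x":0.0,"y":-0.04,"z":0,"ax":0,"ay":0,"az":0},
    {"claw":-1,"x":0.0,"y":0,"z":0,"ax":0,"ay":0,"az":0}
  ]
}}

```text
clock: 10.85
tcp_pos: [0.5102, 0.2122, 0.044]
orientation: [[0.004, 0.241, 0.97], [0.004, 0.97, -0.241], [-1.0, 0.005, 0.002]]
ft_force: [5.5, 19.4, -1.2]
opening: 0.0355
```

```bash
python3 - <<'E'
from h import *
s=r.read_state();print(s['wrist_torque'],s['ft_force'],s['tcp_pos'])
take('side');take('top')
p=np.array([.5095,.2115,-.245,-.0942]);bl=np.array([.5385,.1836,-.245,.0275])
for ns in(('side',),('top','side')):
  P=np.vstack([cloud(n,np.load(f'pics/{n}.npz'),zmin=.007,zmax=.09,x=(.4,.75),y=(.05,.4)) for n in ns])
  x=p.copy()
  for _ in range(3):
    L=loc(P,*x[:3]);B=blsd(P,bl)
    m=(abs(calsd(P,x))<.01)&(B>.004)&((L[:,2]<.028)|(L[:,1]<-.07));x,e=fit(calsd,P[m],x)
  print(ns,m.sum(),x,e,loc(np.array([[x[0],x[1],0]]),*bl[:3]))
P=np.vstack([cloud(n,np.load(f'pics/{n}.npz'),x=(.48,.72),y=(.05,.28)) for n in('side',)])
E
```

```text
[ 2.43506656 -0.41143815  0.12152139] [ 5.53896622 19.37718906 -1.20391935] [0.51018727 0.21223181 0.04403385]
('side',) 431 [ 0.51016667  0.20967104 -0.24518981 -0.09368904] 0.002003228219664952 [[-0.03381092  0.01842006  0.        ]]
('top', 'side') 758 [ 0.50952625  0.2100476  -0.24906542 -0.09355013] 0.0022207905319962216 [[-0.03452355  0.01863004  0.        ]]
```

Call:
{"op": "servo_tool", "data": {
  "targets": [
    {"claw":-1,"x":0.0,"y":0.04,"z":0,"ax":0,"ay":0,"az":0},
    {"claw":-1,"x":0.0,"y":0.02,"z":0,"ax":0,"ay":0,"az":0},
    {"claw":-1,"x":0.0,"y":0,"z":0,"ax":0,"ay":0,"az":0}
  ]
}}

```text
clock: 11.2
tcp_pos: [0.5101, 0.2123, 0.0439]
orientation: [[0.002, 0.241, 0.97], [0.001, 0.97, -0.241], [-1.0, 0.002, 0.002]]
ft_force: [1.5, 8.4, 1.7]
opening: 0.0354
```

```bash
python3 - <<'E'
from h import *
s=r.read_state();print(s['wrist_torque'],s['ft_force'],s['tcp_pos'])
E
```

```text
[ 1.1432411  -0.27709689  0.11172055] [1.51285294 8.36749175 1.68181053] [0.51010269 0.21232227 0.04391362]
```

Call:
{"op": "servo_tool", "data": {
  "targets": [
    {"claw":-0.1,"x":0,"y":0,"z":0,"ax":0,"ay":0,"az":0},
    {"claw":0.1,"x":0,"y":0,"z":0,"ax":0,"ay":0,"az":0},
    {"claw":0.4,"x":0,"y":0,"z":0,"ax":0,"ay":0,"az":0},
    {"claw":0.4,"x":0,"y":0,"z":0,"ax":0,"ay":0,"az":0},
    {"claw":0.4,"x":-0.5,"y":0,"z":0,"ax":0,"ay":0,"az":0},
    {"claw":0.4,"x":-1,"y":0,"z":0,"ax":0,"ay":0,"az":0},
    {"claw":0.4,"x":-1,"y":0,"z":0,"ax":0,"ay":0,"az":0},
    {"claw":0.4,"x":-1,"y":0,"z":0,"ax":0,"ay":0,"az":0}
  ]
}}

```text
clock: 11.87
tcp_pos: [0.5092, 0.2112, 0.1318]
orientation: [[-0.001, 0.242, 0.97], [-0.001, 0.97, -0.242], [-1.0, -0.001, -0.001]]
ft_force: [0.8, -0.0, 1.4]
opening: 0.0616
```

Call:
{"op": "servo_tool", "data": {
  "targets": [
    {"claw":0.4,"x":-1,"y":0,"z":-1,"ax":0,"ay":0,"az":0},
    {"claw":0.4,"x":-1,"y":0,"z":-1,"ax":0,"ay":0,"az":0},
    {"claw":0.4,"x":0,"y":-1,"z":-1,"ax":0,"ay":0,"az":0},
    {"claw":0.4,"x":0,"y":-1,"z":-1,"ax":0,"ay":0,"az":0},
    {"claw":0.4,"x":0,"y":-1,"z":-1,"ax":0,"ay":0,"az":0},
    {"claw":0.4,"x":0,"y":-1,"z":0,"ax":0,"ay":0,"az":0}
  ]
}}

```text
clock: 12.37
tcp_pos: [0.3596, 0.1446, 0.1808]
orientation: [[-0.002, 0.239, 0.971], [-0.0, 0.971, -0.239], [-1.0, -0.001, -0.002]]
ft_force: [0.5, 0.3, 0.4]
opening: 0.0618
```

```bash
cat > m.py <<'E'
import sys
from h import *
take('side');im,_=take('top');s=r.read_state();print(s['tcp_pos'],s['clock'])
p=np.array([float(v) for v in sys.argv[2:6]]);bl=np.array([.5385,.1836,-.245,.0275])
for ns in(('side',),('top',),('top','side')):
  P=np.vstack([cloud(n,np.load(f'pics/{n}.npz'),zmin=.007,zmax=.09,x=(.4,.75),y=(.05,.4)) for n in ns])
  x=p.copy()
  for _ in range(3):
    L=loc(P,*x[:3]);B=blsd(P,bl)
    m=(abs(calsd(P,x))<.01)&(B>.004);x,e=fit(calsd,P[m],x)
  print(ns,m.sum(),x,e,loc(np.array([[x[0],x[1],0]]),*bl[:3]),'post',x[0]-np.sin(x[2])*x[3],x[1]+np.cos(x[2])*x[3])
cv2.imwrite(f'pics/{sys.argv[1]}.png',cv2.resize(im[115:205,165:285][...,::-1],None,fx=6,fy=6,interpolation=cv2.INTER_CUBIC))
E
python3 m.py rel .5101 .21 -.245 -.0942
```

```text
[0.36250437 0.14290201 0.18125331] 12.4667
('side',) 539 [ 0.50993076  0.21052135 -0.24281157 -0.09433937] 0.002033435570954697 [[-0.03424603  0.01918776  0.        ]] post 0.4872484910876859 0.11894935561422573
('top',) 669 [ 0.50727965  0.21290498 -0.24258202 -0.09369106] 0.002468292633885816 [[-0.03739613  0.02085717  0.        ]] post 0.4847741401753701 0.1219571088867885
('top', 'side') 1208 [ 0.50795788  0.21152008 -0.23500657 -0.09446127] 0.002359880314741827 [[-0.03640224  0.01967813  0.        ]] post 0.48596263752651775 0.11965528605453564
```

View pics/rel.png

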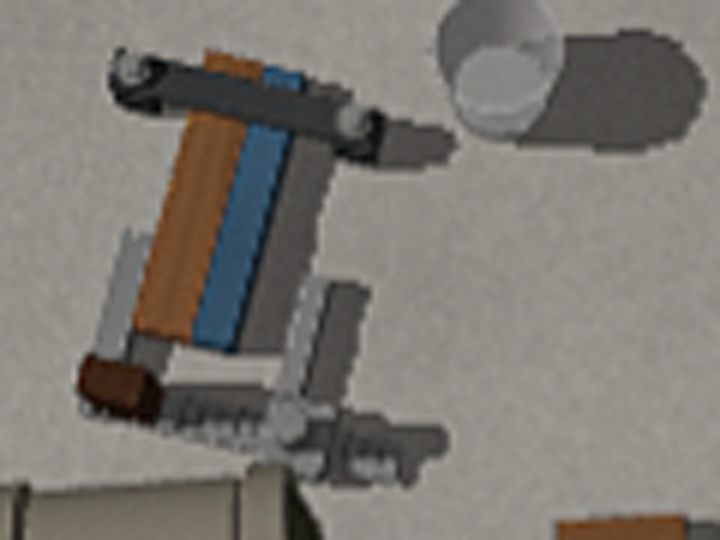

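Call:
{"op": "servo_tool", "data": {
  "targets": [
    {"claw":0.4,"x":0,"y":0.28,"z":0.84,"ax":0,"ay":0,"az":0},
    {"claw":0.4,"x":0,"y":0,"z":1,"ax":0,"ay":0,"az":0},
    {"claw":0.4,"x":0,"y":0,"z":1,"ax":0,"ay":0,"az":0},
    {"claw":0.4,"x":0,"y":0,"z":1,"ax":0,"ay":0,"az":0},
    {"claw":0.4,"x":0,"y":0,"z":0.8,"ax":0,"ay":0,"az":0},
    {"claw":0.4,"x":0,"y":0,"z":0.4,"ax":0,"ay":0,"az":0},
    {"claw":0.4,"x":0.8,"y":0,"z":0,"ax":0,"ay":0,"az":0},
    {"claw":0.4,"x":0,"y":0,"z":0,"ax":0,"ay":0,"az":0}
  ]
}}

```text
clock: 13.13
tcp_pos: [0.4871, 0.1211, 0.1584]
orientation: [[-0.005, 0.242, 0.97], [-0.0, 0.97, -0.242], [-1.0, -0.001, -0.005]]
ft_force: [0.4, 0.3, -0.9]
opening: 0.0617
```

Call:
{"op": "servo_tool", "data": {
  "targets": [
    {"claw":0.4,"x":0.8,"y":-0.05,"z":0,"ax":0,"ay":0,"az":0},
    {"claw":0.4,"x":0.8,"y":0,"z":0,"ax":0,"ay":0,"az":0},
    {"claw":0.4,"x":0.8,"y":0,"z":0,"ax":0,"ay":0,"az":0},
    {"claw":0.4,"x":0.8,"y":0,"z":0,"ax":0,"ay":0,"az":0},
    {"claw":0.4,"x":0.8,"y":0,"z":0,"ax":0,"ay":0,"az":0},
    {"claw":0.4,"x":0.5,"y":0,"z":0,"ax":0,"ay":0,"az":0},
    {"claw":0.4,"x":0,"y":0,"z":0,"ax":0,"ay":0,"az":0}
  ]
}}

```text
clock: 13.72
tcp_pos: [0.4862, 0.1201, 0.0469]
orientation: [[-0.005, 0.241, 0.97], [-0.0, 0.97, -0.241], [-1.0, -0.001, -0.005]]
ft_force: [-0.0, -0.2, 0.1]
opening: 0.0616
```

Call:
{"op": "servo_tool", "data": {
  "targets": [
    {"claw":0.1,"x":0,"y":0,"z":0,"ax":0,"ay":0,"az":0},
    {"claw":-0.2,"x":0,"y":0,"z":0,"ax":0,"ay":0,"az":0},
    {"claw":-0.35,"x":0,"y":0,"z":0,"ax":0,"ay":0,"az":0},
    {"claw":-0.42,"x":0,"y":0,"z":0,"ax":0,"ay":0,"az":0},
    {"claw":-0.46,"x":0,"y":0,"z":0,"ax":0,"ay":0,"az":0},
    {"claw":-0.5,"x":0,"y":0,"z":0,"ax":0,"ay":0,"az":0},
    {"claw":-0.6,"x":0,"y":0,"z":0,"ax":0,"ay":0,"az":0},
    {"claw":-0.7,"x":0,"y":0,"z":0,"ax":0,"ay":0,"az":0}
  ],
  "grip_force": 8
}}

```text
clock: 14.38
tcp_pos: [0.4879, 0.1199, 0.0488]
orientation: [[0.001, 0.241, 0.97], [0.0, 0.97, -0.241], [-1.0, 0.0, 0.001]]
ft_force: [-1.0, 0.9, 4.3]
opening: 0.0219
```

```bash
python3 - <<'E'
from h import *
s=r.read_state();print(s['wrist_torque'],s['ft_force'],s['tcp_pos'])
E
```

```text
[ 0.03988961  0.06754536 -0.00059948] [-0.95825845  0.87806167  4.26968684] [0.48786093 0.11986299 0.04881505]
```

Call:
{"op": "servo_tool", "data": {
  "targets": [
    {"claw":-0.7,"x":0,"y":0.05,"z":0,"ax":0,"ay":0,"az":0},
    {"claw":-0.7,"x":0,"y":0.1,"z":0,"ax":0,"ay":0,"az":0},
    {"claw":-0.7,"x":0,"y":0.1,"z":0,"ax":0,"ay":0,"az":0},
    {"claw":-0.7,"x":0,"y":0.1,"z":0,"ax":0,"ay":0,"az":0}
  ]
}}

```text
clock: 14.72
tcp_pos: [0.4899, 0.1284, 0.0488]
orientation: [[0.0, 0.241, 0.97], [-0.0, 0.97, -0.241], [-1.0, -0.0, 0.0]]
ft_force: [-1.9, -1.4, 5.4]
opening: 0.0219
```

Call:
{"op": "servo_tool", "data": {
  "targets": [
    {"claw":-0.7,"x":0,"y":0.1,"z":0,"ax":0,"ay":0,"az":0},
    {"claw":-0.7,"x":0,"y":0.1,"z":0,"ax":0,"ay":0,"az":0},
    {"claw":-0.7,"x":0,"y":0.1,"z":0,"ax":0,"ay":0,"az":0},
    {"claw":-0.7,"x":0,"y":0,"z":0,"ax":0,"ay":0,"az":0}
  ]
}}

```text
clock: 15.05
tcp_pos: [0.4918, 0.136, 0.0488]
orientation: [[0.0, 0.241, 0.97], [0.0, 0.97, -0.241], [-1.0, 0.0, 0.0]]
ft_force: [-0.8, 0.7, 5.2]
opening: 0.022
```

```bash
python3 - <<'E'
from h import *
s=r.read_state();print(s['wrist_torque'],s['ft_force'],s['tcp_pos'])
E
```

```text
[0.24446768 0.13062507 0.00239887] [-0.80685856  0.69372317  5.1682916 ] [0.49179807 0.13601363 0.04879073]
```

Call:
{"op": "servo_tool", "data": {
  "targets": [
    {"claw":-0.7,"x":0,"y":0.08,"z":0,"ax":0,"ay":0,"az":0},
    {"claw":-0.7,"x":0,"y":0.08,"z":0,"ax":0,"ay":0,"az":0},
    {"claw":-0.7,"x":0,"y":0.08,"z":0,"ax":0,"ay":0,"az":0},
    {"claw":-0.7,"x":0,"y":0,"z":0,"ax":0,"ay":0,"az":0}
  ]
}}

```text
clock: 15.38
tcp_pos: [0.4932, 0.1418, 0.0488]
orientation: [[0.0, 0.241, 0.97], [0.0, 0.97, -0.241], [-1.0, 0.0, 0.0]]
ft_force: [-1.3, 1.3, 5.6]
opening: 0.0215
```

Call:
{"op": "servo_tool", "data": {
  "targets": [
    {"claw":-0.7,"x":0,"y":0.04,"z":0,"ax":0,"ay":0,"az":0},
    {"claw":-0.7,"x":0,"y":0.04,"z":0,"ax":0,"ay":0,"az":0},
    {"claw":-0.7,"x":0,"y":0,"z":0,"ax":0,"ay":0,"az":0}
  ]
}}

```text
clock: 15.63
tcp_pos: [0.4936, 0.1435, 0.0488]
orientation: [[0.0, 0.241, 0.97], [-0.0, 0.97, -0.241], [-1.0, -0.0, 0.0]]
ft_force: [-1.6, 0.1, 6.3]
opening: 0.0218
```

```bash
python3 - <<'E'
from h import *
s=r.read_state();print(s['wrist_torque'],s['ft_force'],s['tcp_pos'])
E
```

```text
[-0.05592032  0.23939819  0.00348271] [-1.61233059  0.07332888  6.30477866] [0.49362148 0.14354631 0.04877825]
```

Call:
{"op": "servo_tool", "data": {
  "targets": [
    {"claw":-0.7,"x":0,"y":0.04,"z":0,"ax":0,"ay":0,"az":0},
    {"claw":-0.7,"x":0,"y":0,"z":0,"ax":0,"ay":0,"az":0}
  ]
}}

```text
clock: 15.8
tcp_pos: [0.4939, 0.1445, 0.0488]
orientation: [[0.0, 0.241, 0.97], [-0.0, 0.97, -0.241], [-1.0, -0.0, 0.0]]
ft_force: [-1.9, -1.2, 6.8]
opening: 0.0218
```

Call:
{"op": "servo_tool", "data": {
  "targets": [
    {"claw":-0.7,"x":0,"y":0.04,"z":0,"ax":0,"ay":0,"az":0},
    {"claw":-0.7,"x":0,"y":0,"z":0,"ax":0,"ay":0,"az":0}
  ]
}}

```text
clock: 15.97
tcp_pos: [0.4941, 0.1455, 0.0488]
orientation: [[0.0, 0.241, 0.97], [-0.0, 0.97, -0.241], [-1.0, -0.0, 0.0]]
ft_force: [-0.8, -0.7, 6.6]
opening: 0.022
```

Call:
{"op": "servo_tool", "data": {
  "targets": [
    {"claw":-0.7,"x":0,"y":0.04,"z":0,"ax":0,"ay":0,"az":0},
    {"claw":-0.7,"x":0,"y":0,"z":0,"ax":0,"ay":0,"az":0}
  ]
}}

```text
clock: 16.13
tcp_pos: [0.4943, 0.1464, 0.0488]
orientation: [[0.0, 0.241, 0.97], [-0.0, 0.97, -0.241], [-1.0, -0.0, 0.0]]
ft_force: [-1.3, -0.9, 5.8]
opening: 0.0216
```

```bash
python3 - <<'E'
from h import *
s=r.read_state();print(s['wrist_torque'],s['ft_force'],s['tcp_pos'])
E
```

```text
[-0.02624767  0.20368052  0.01346546] [-1.2892672  -0.94416767  5.8447032 ] [0.49433376 0.14641692 0.04879136]
```

```bash
python3 m.py mid .509 .211 -.242 -.067
```

```text
[0.49431193 0.14640034 0.04877625] 16.2333
('side',) 324 [ 0.51236274  0.21038771 -0.25105424 -0.06789753] 0.002024968632755016 [[-0.03185426  0.019648    0.        ]] post 0.49549527955284667 0.1446186925838242
('top',) 6 [ 0.49963251  0.21528146 -0.12544488 -0.067     ] 0.0029170177680794994 [[-0.04539134  0.02130782  0.        ]] post 0.491249729856032 0.14880794378044154
('top', 'side') 330 [ 0.51250385  0.21070658 -0.25173842 -0.06822101] 0.002047931215362865 [[-0.03179471  0.01999158  0.        ]] post 0.495510818075547 0.1446358382581786
```

View pics/mid.png

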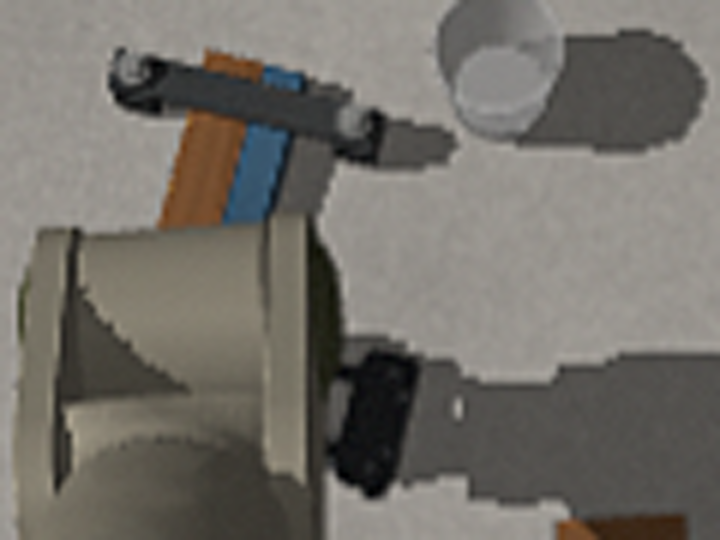

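Call:
{"op": "servo_tool", "data": {
  "targets": [
    {"claw":-0.7,"x":0,"y":0.03,"z":0,"ax":0,"ay":0,"az":0},
    {"claw":-0.7,"x":0,"y":0,"z":0,"ax":0,"ay":0,"az":0}
  ]
}}

```text
clock: 16.4
tcp_pos: [0.4945, 0.1471, 0.0488]
orientation: [[0.0, 0.241, 0.97], [-0.0, 0.97, -0.241], [-1.0, -0.0, 0.0]]
ft_force: [-1.2, -1.0, 5.2]
opening: 0.0216
```

Call:
{"op": "servo_tool", "data": {
  "targets": [
    {"claw":-0.7,"x":0,"y":0.03,"z":0,"ax":0,"ay":0,"az":0},
    {"claw":-0.7,"x":0,"y":0,"z":0,"ax":0,"ay":0,"az":0}
  ]
}}

```text
clock: 16.57
tcp_pos: [0.4946, 0.1475, 0.0488]
orientation: [[-0.0, 0.241, 0.971], [-0.001, 0.971, -0.241], [-1.0, -0.001, 0.0]]
ft_force: [-2.2, -3.2, 5.8]
opening: 0.0218
```

```bash
python3 - <<'E'
from h import *
s=r.read_state();print(s['wrist_torque'],s['ft_force'],s['tcp_pos'])
E
```

```text
[-0.42845461  0.3268765   0.00668273] [-2.2220746  -3.178661    5.75822644] [0.49456247 0.14752966 0.04879036]
```

Call:
{"op": "servo_tool", "data": {
  "targets": [
    {"claw":-0.7,"x":0,"y":0.03,"z":0,"ax":0,"ay":0,"az":0},
    {"claw":-0.7,"x":0,"y":0,"z":0,"ax":0,"ay":0,"az":0},
    {"claw":-0.7,"x":0,"y":0,"z":0,"ax":0,"ay":0,"az":0}
  ]
}}

```text
clock: 16.82
tcp_pos: [0.4945, 0.1479, 0.0487]
orientation: [[-0.001, 0.241, 0.97], [-0.001, 0.97, -0.241], [-1.0, -0.002, -0.0]]
ft_force: [-2.5, -5.3, 6.7]
opening: 0.0218
```

```bash
python3 - <<'E'
from h import *
s=r.read_state();print(s['wrist_torque'],s['ft_force'],s['tcp_pos'])
E
```

```text
[-0.85931563  0.52202072 -0.00575328] [-2.48339277 -5.30081402  6.7351698 ] [0.49454232 0.14785494 0.04873832]
```

Call:
{"op": "servo_tool", "data": {
  "targets": [
    {"claw":-0.7,"x":0,"y":0.03,"z":0,"ax":0,"ay":0,"az":0},
    {"claw":-0.7,"x":0,"y":0,"z":0,"ax":0,"ay":0,"az":0},
    {"claw":-0.7,"x":0,"y":0,"z":0,"ax":0,"ay":0,"az":0}
  ]
}}

```text
clock: 17.07
tcp_pos: [0.4945, 0.1484, 0.0487]
orientation: [[-0.001, 0.241, 0.97], [-0.002, 0.97, -0.241], [-1.0, -0.002, -0.001]]
ft_force: [-3.4, -7.3, 6.9]
opening: 0.0216
```

```bash
python3 - <<'E'
from h import *
s=r.read_state();print(s['wrist_torque'],s['ft_force'],s['tcp_pos'])
E
```

```text
[-1.11285391  0.5772755  -0.01083005] [-3.4107275  -7.27537766  6.8710886 ] [0.49452675 0.14835932 0.04870466]
```

Call:
{"op": "servo_tool", "data": {
  "targets": [
    {"claw":-0.7,"x":0,"y":-0.03,"z":0,"ax":0,"ay":0,"az":0},
    {"claw":-0.7,"x":-0.03,"y":-0.02,"z":0,"ax":0,"ay":0,"az":0},
    {"claw":-0.4,"x":0,"y":0,"z":0,"ax":0,"ay":0,"az":0},
    {"claw":-0.2,"x":0,"y":0,"z":0,"ax":0,"ay":0,"az":0},
    {"claw":0.1,"x":0,"y":0,"z":0,"ax":0,"ay":0,"az":0},
    {"claw":0.1,"x":0,"y":0,"z":0,"ax":0,"ay":0,"az":0},
    {"claw":0.1,"x":-0.5,"y":0,"z":0,"ax":0,"ay":0,"az":0},
    {"claw":0.1,"x":-1,"y":0,"z":0,"ax":0,"ay":0,"az":0}
  ]
}}

```text
clock: 17.73
tcp_pos: [0.4934, 0.1479, 0.0851]
orientation: [[-0.005, 0.241, 0.97], [-0.0, 0.97, -0.241], [-1.0, -0.002, -0.005]]
ft_force: [-0.2, -1.0, -0.4]
opening: 0.0486
```

Call:
{"op": "servo_tool", "data": {
  "targets": [
    {"claw":0.1,"x":-1,"y":0,"z":0,"ax":0,"ay":0,"az":0},
    {"claw":0.1,"x":-1,"y":0,"z":0,"ax":0,"ay":0,"az":0},
    {"claw":0.1,"x":-1,"y":0,"z":-1,"ax":0,"ay":0,"az":0},
    {"claw":0.1,"x":-1,"y":0,"z":-1,"ax":0,"ay":0,"az":0},
    {"claw":0.1,"x":0,"y":0,"z":-1,"ax":0,"ay":0,"az":0},
    {"claw":0.1,"x":0,"y":0,"z":-1,"ax":0,"ay":0,"az":0},
    {"claw":0.1,"x":0,"y":0,"z":-1,"ax":0,"ay":0,"az":0},
    {"claw":0.1,"x":0,"y":0,"z":0,"ax":0,"ay":0,"az":0}
  ]
}}

```text
clock: 18.4
tcp_pos: [0.3696, 0.1788, 0.1869]
orientation: [[-0.002, 0.24, 0.971], [0.0, 0.971, -0.24], [-1.0, -0.0, -0.002]]
ft_force: [0.5, 0.1, 0.1]
opening: 0.0482
```

```bash
python3 m.py fin .51 .211 -.244 -.067
python3 - <<'E'
from h import *
im=np.load('pics/side.npz')['im'];a=cv2.resize(im[125:195,215:305][...,::-1],None,fx=8,fy=8,interpolation=cv2.INTER_CUBIC)
cv2.imwrite('pics/fins.png',a)
E
```

```text
[0.37331245 0.17830597 0.18707898] 18.5
('side',) 514 [ 0.51076417  0.21085305 -0.2545758  -0.06637464] 0.0022130900776583004 [[-0.03351796  0.0197117   0.        ]] post 0.4940487178529634 0.14661765038242408
('top',) 654 [ 0.5076657   0.21335517 -0.24963002 -0.0655565 ] 0.0025542494690062034 [[-0.03713081  0.02138755  0.        ]] post 0.4914702644536864 0.1498306640841668
('top', 'side') 1167 [ 0.50869864  0.21204889 -0.24404041 -0.06691555] 0.0024787381383230625 [[-0.03581187  0.02037082  0.        ]] post 0.49253015290139857 0.14711607193636447
```

View pics/fin.png

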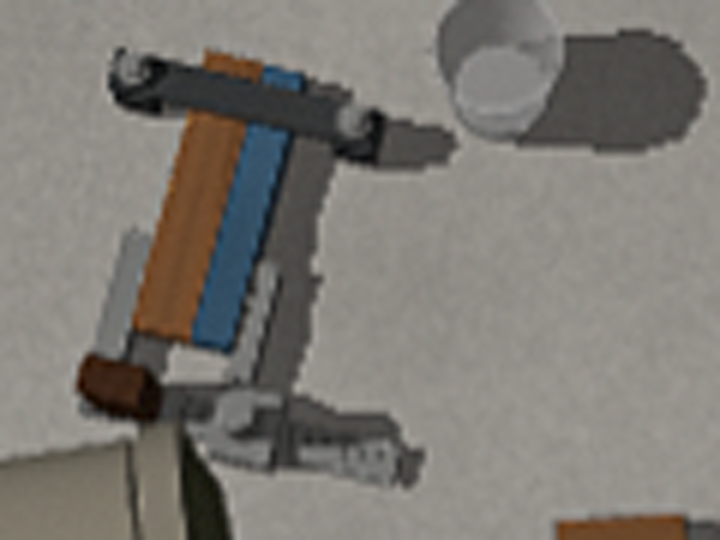

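View pics/fins.png

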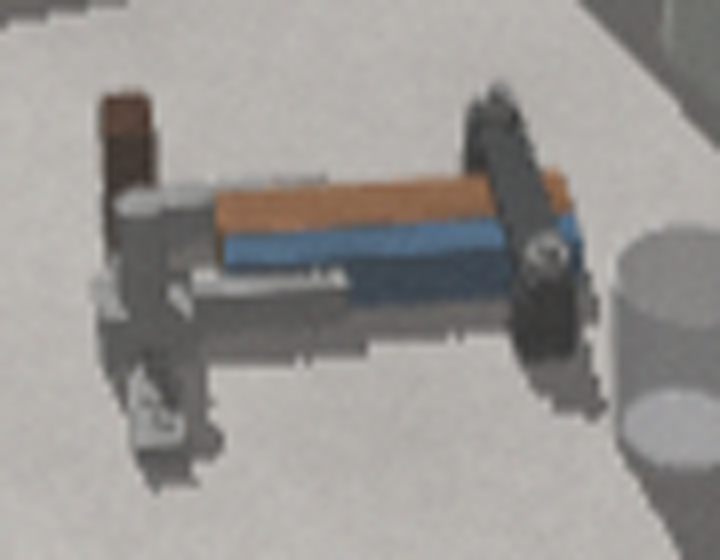

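```bash
python3 - <<'E'
from h import *
a=cv2.imread('pics/rel.png',0).astype(np.float32);b=cv2.imread('pics/fin.png',0).astype(np.float32)
for nm,(u0,v0,u1,v1) in dict(jawtip=(90,222,152,290),jawroot=(90,285,140,350),handle=(70,345,165,425),blank=(150,120,300,250)).items():
    A=a[v0:v1,u0:u1];B=b[v0:v1,u0:u1];w=np.eye(2,3,dtype=np.float32)
    cc,w=cv2.findTransformECC(A,B,w,cv2.MOTION_TRANSLATION,(3,200,1e-6));print(nm,cc,(w[:,2]*.51).round(2),'mm right,down')
# residual of depth model, side camera: line fits of jaws and blank
zs=np.load('pics/side.npz');P=cloud('side',zs,zmin=.007,zmax=.035,x=(.45,.65),y=(.1,.28))
bl=(.5385,.1836,-.245);L=loc(P,*bl)
def line(m,nm):
    q=L[m];c=np.polyfit(q[:,0],q[:,1],1)
    for _ in range(4):
        k=abs(q[:,1]-np.polyval(c,q[:,0]))<.004;c=np.polyfit(q[k,0],q[k,1],1)
    print(nm,k.sum(),'slope',c[0].round(4),'y@.03',np.polyval(c,.03).round(4))
line((L[:,0]>.06)&(L[:,0]<.11)&(L[:,2]<.026)&(L[:,2]>.008)&(L[:,1]<-.02)&(L[:,1]>-.04),'resin wall beyond jaw')
line((L[:,0]>-.005)&(L[:,0]<.052)&(L[:,2]<.021)&(L[:,2]>.008)&(L[:,1]<-.03)&(L[:,1]>-.055),'sliding jaw outer wall')
E
```

```text
jawtip 0.9411416671716074 [0.36 0.23] mm right,down
jawroot 0.9974452456414703 [-0.01 -0.05] mm right,down
handle 0.988474320636764 [-0.05 -0.27] mm right,down
blank 0.9985316886131779 [-0.01  0.03] mm right,down
resin wall beyond jaw 56 slope 0.0197 y@.03 -0.03
sliding jaw outer wall 43 slope -0.0353 y@.03 -0.0431
```

```bash
cat > jaw.py <<'E'
import sys
from h import *
from scipy.ndimage import gaussian_filter
bl=(.5385,.1836,-.245)
def ang(png,cen,name,z,sign,x0,x1,rgb=None):
    a=cv2.imread(png).astype(float);g=a.mean(2) if rgb is None else a[...,rgb[0]]-a[...,rgb[1]]
    # sample perpendicular profiles in the blank frame on plane z, find the steepest edge of given sign near y=cen
    X=np.arange(x0,x1,.002);Y=np.arange(cen-.006,cen+.006,.0002);c,s=np.cos(bl[2]),np.sin(bl[2])
    gx,gy=np.meshgrid(X,Y,indexing='ij');W=np.stack([bl[0]+c*gx-s*gy,bl[1]+s*gx+c*gy,np.full_like(gx,z)],-1)
    uv=(pix('top',W)-[165,115]+.5)*6-.5;uv=uv.reshape(gx.shape+(2,)).astype(np.float32)
    p=cv2.remap(gaussian_filter(g,2).astype(np.float32),uv[...,0],uv[...,1],cv2.INTER_LINEAR)
    d=sign*np.gradient(p,axis=1);d=np.clip(d,0,None)**2;y=(d*Y).sum(1)/(d.sum(1)+1e-9)
    q=np.polyfit(X,y,1);
    for _ in range(3):
        k=abs(y-np.polyval(q,X))<.0012;q=np.polyfit(X[k],y[k],1)
    print(png,name,k.sum(),'slope deg',np.degrees(q[0]).round(2),'y@.03',np.polyval(q,.03).round(4),'rms',np.std(y[k]-np.polyval(q,X[k])).round(5))
for png,ys in((sys.argv[1],float(sys.argv[2])),):
    ang(png,ys,'slide inner top edge',.024,-1,.004,.05)
    ang(png,ys-.014,'slide outer top edge',.024,1,.004,.05)
    ang(png,.048,'fixed outer top edge',.024,-1,.004,.05)
    ang(png,.030,'wood top edge far',.03,1,.06,.11,(0,2))
    ang(png,.0005,'wood/resin',.03,-1,.01,.11,(2,0))
    ang(png,-.027,'resin top edge',.03,1,.01,.11,(0,2))
    ang(png,-.027,'resin top edge',.03,-1,.01,.11,(0,2))
E
python3 jaw.py pics/rel.png -.0548; python3 jaw.py pics/fin.png -.0278
```

```text
pics/rel.png slide inner top edge 22 slope deg 0.57 y@.03 -0.0536 rms 0.00045
pics/rel.png slide outer top edge 23 slope deg 0.32 y@.03 -0.0677 rms 0.00045
pics/rel.png fixed outer top edge 14 slope deg 2.4 y@.03 0.0446 rms 0.00063
pics/rel.png wood top edge far 25 slope deg -0.06 y@.03 0.0296 rms 0.00036
pics/rel.png wood/resin 44 slope deg -1.15 y@.03 0.003 rms 0.00055
pics/rel.png resin top edge 50 slope deg -0.3 y@.03 -0.0274 rms 0.00043
pics/rel.png resin top edge 48 slope deg 0.03 y@.03 -0.0215 rms 0.0003
pics/fin.png slide inner top edge 20 slope deg -0.62 y@.03 -0.0296 rms 0.00039
pics/fin.png slide outer top edge 23 slope deg -0.05 y@.03 -0.0398 rms 0.00046
pics/fin.png fixed outer top edge 9 slope deg 5.08 y@.03 0.0458 rms 0.00058
pics/fin.png wood top edge far 25 slope deg -0.14 y@.03 0.0297 rms 0.00037
pics/fin.png wood/resin 46 slope deg -0.91 y@.03 0.0028 rms 0.00054
pics/fin.png resin top edge 50 slope deg -1.01 y@.03 -0.0266 rms 0.00047
pics/fin.png resin top edge 16 slope deg 6.85 y@.03 -0.0265 rms 0.00069
```

```bash
python3 - <<'E'
from workcell import r
s=r.read_state();print(s['clock'],s['ft_force'],r.close_job())
E
```

```text
the job is handed in; nothing more can be done
18.5 [ 0.25577967  0.54871264 -0.10624675] None
```

I laid the steel caliper (not the purple look-alike) flat across the blank's free end, pushed its fixed jaw against the wood side, and let go. I then took hold of it by the thumb post and closed the sliding jaw onto the resin at about 7 N. After that I eased off, opened the gripper and withdrew clear of everything. The job was handed in at 18.5 s.

**Last checks:**
- **Overlap:** about 54 mm of both jaws lies alongside the blank, against the 40 mm asked for.
- **Contact:** the contact force rose on both sides. After release, the image put the sliding jaw's face within about 1 mm of the resin side, which is as fine as the picture resolves.
- **Squareness:** comparing the pictures from before and after closing, the caliper turned about 0.3° to 0.8°. By image edges the sliding jaw ends square to the blank within about 0.6°.
- **Clutter:** nothing in the clutter was touched, and the last picture shows the tub where it was. I did not re-measure the other items.

**Disagreements:**
- The slopes from the depth readings (up to 3° between jaw and blank) and the fixed jaw's outer edge in the image gave larger angles. I put these down to noise, as too few points were usable.
- While pressing the fixed jaw against the wood, the wrist's twisting moment was lower than I expected. I did not explain that.

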